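Find the weighted brush pot by feel

TASK

Three look-alike green brush pots stand under the slatted shelf, and one of them has a weighted foot: find it by its weight when lifted and stand it on the round black slate near the marble plaque. Nest the other two plain pots, one inside the other in either order, upright on the square plywood board. Set the pots down gently (under 40 N, not dropped) and leave the other things on the bench alone.

Things in the scene. Friction and masses are not known exactly. Their poses are not given: they have to be found in the camera images.
- pot_a: open green enamel brush pot, one of 3 alike, 110 mm tall; origin: centre of underside, z up its axis. Outside diameter 40 mm at the foot, 54 at 70 mm height, straight collar 62 mm from 74 mm to the rim. Wall 2 mm; inner floor 40 mm above the underside, so a pot nested in it stands 40 mm higher. Plain pot 110-155 g, weighted one 350-400 g; any can be it. Starts upright on the rack's plinth
- pot_b: open green enamel brush pot, one of 3 alike, 110 mm tall; origin: centre of underside, z up its axis. Outside diameter 40 mm at the foot, 54 at 70 mm height, straight collar 62 mm from 74 mm to the rim. Wall 2 mm; inner floor 40 mm above the underside, so a pot nested in it stands 40 mm higher. Plain pot 110-155 g, weighted one 350-400 g; any can be it. Starts upright on the rack's plinth
- pot_c: open green enamel brush pot, one of 3 alike, 110 mm tall; origin: centre of underside, z up its axis. Outside diameter 40 mm at the foot, 54 at 70 mm height, straight collar 62 mm from 74 mm to the rim. Wall 2 mm; inner floor 40 mm above the underside, so a pot nested in it stands 40 mm higher. Plain pot 110-155 g, weighted one 350-400 g; any can be it. Starts upright on the rack's plinth
- rack: fixed rack; origin under its centre on the bench, front faces its -x. Plinth 18 mm high, x -95 to 80, y -235 to 235 mm. 3 slats along y, 22 mm wide at x -54, -2, 50 mm, 240 to 252 mm high, above the pots (near x -50), so a vertical tool does not fit over them. Posts 18 mm square at x -54 and 62, y +-225 mm. Stock on the slats' ends up to 315 mm high
- slate: fixed round black slate, 100 mm in diameter, 10 mm thick; origin under its centre
- slate_top (a point): centre of the slate's upper face: where the weighted pot goes
- board: fixed square plywood board, 110 x 110 x 14 mm; origin under its centre
- board_top (a point): centre of the board's upper face: where the nested plain pots go
- plaque: fixed white marble plaque with a gilded circle, about 148 x 118 x 22 mm (x, y, z); origin under its centre
- brush: loose paint brush lying along its x axis on the plaque, 150 mm long; bystander
- tin: upright paint tin, 60 mm in diameter, 95 mm tall; origin under its centre; bystander
- tape: yellow tape roll lying flat, 60 mm in diameter, 25 mm high; origin under its centre; bystander
- spray: upright blue spray bottle with red cap, 60 mm in diameter, 190 mm tall; origin under its centre; bystander
- bottle_left: small amber jar, 28 mm in diameter, 85 mm tall, on the plinth behind the gap between two pots; origin under its centre; bystander
- bottle_right: small green jar, as the amber one, behind the other gap; bystander

How it is judged (in metres and radians):
At the end, for the whole second after the job is handed in: Weighted pot stands free on the slate within 15 mm of its centre; the two plain pots are nested on the board, fully home (inner one 40 mm higher within 4 mm, axes within 5 mm), outer one within 20 mm of the board's centre; all at rest and within 4.5 degrees of upright (((horizontal distance between pot_a and slate_top below 0.015 m and contact force between pot_a and slate above 2.2 N and horizontal distance between pot_c and board_top below 0.02 m and contact force between pot_c and board above 0.4 N and z of pot_b in the frame of pot_c between 0.036 and 0.044 m and horizontal distance between pot_b and pot_c below 0.005 m) or (horizontal distance between pot_a and slate_top below 0.015 m and contact force between pot_a and slate above 2.2 N and horizontal distance between pot_b and board_top below 0.02 m and contact force between pot_b and board above 0.4 N and z of pot_c in the frame of pot_b between 0.036 and 0.044 m and horizontal distance between pot_c and pot_b below 0.005 m) or (horizontal distance between pot_b and slate_top below 0.015 m and contact force between pot_b and slate above 2.2 N and horizontal distance between pot_c and board_top below 0.02 m and contact force between pot_c and board above 0.4 N and z of pot_a in the frame of pot_c between 0.036 and 0.044 m and horizontal distance between pot_a and pot_c below 0.005 m) or (horizontal distance between pot_b and slate_top below 0.015 m and contact force between pot_b and slate above 2.2 N and horizontal distance between pot_a and board_top below 0.02 m and contact force between pot_a and board above 0.4 N and z of pot_c in the frame of pot_a between 0.036 and 0.044 m and horizontal distance between pot_c and pot_a below 0.005 m) or (horizontal distance between pot_c and slate_top below 0.015 m and contact force between pot_c and slate above 2.2 N and horizontal distance between pot_b and board_top below 0.02 m and contact force between pot_b and board above 0.4 N and z of pot_a in the frame of pot_b between 0.036 and 0.044 m and horizontal distance between pot_a and pot_b below 0.005 m) or (horizontal distance between pot_c and slate_top below 0.015 m and contact force between pot_c and slate above 2.2 N and horizontal distance between pot_a and board_top below 0.02 m and contact force between pot_a and board above 0.4 N and z of pot_b in the frame of pot_a between 0.036 and 0.044 m and horizontal distance between pot_b and pot_a below 0.005 m)) and angle between each of pot_a, pot_b, pot_c's own z axis and vertical below 0.08 rad and linear speed of each of pot_a, pot_b, pot_c below 0.02 m/s); the robot touches nothing.
It fails at once if a bystander (a small bottle, the tin, the tape roll, the spray bottle or the brush) is moved by more than 25 mm (distance of any of bottle_left, bottle_right, tin, tape, spray, brush from where it was at the start of the episode above 0.025 m).
It fails at once if a small bottle, the tin or the spray bottle is tipped by more than 20 degrees (angle between any of bottle_left, bottle_right, tin, spray's own z axis and vertical above 0.35 rad).
It fails at once if a pot is banged or pressed down on the slate, the board or another pot with more than 40 N (contact force between any of pot_a, pot_b, pot_c and slate above 40 N or contact force between any of pot_a, pot_b, pot_c and board above 40 N or contact force between pot_a and pot_b above 40 N or contact force between any of pot_a, pot_b and pot_c above 40 N).
It fails at once if a pot is dropped: it moves faster than 0.3 m/s while the fingers do not touch it ((linear speed of pot_a above 0.3 m/s and contact force between pot_a and the fingers below 0.01 N) or (linear speed of pot_b above 0.3 m/s and contact force between pot_b and the fingers below 0.01 N) or (linear speed of pot_c above 0.3 m/s and contact force between pot_c and the fingers below 0.01 N)).
It also fails if it takes over 72 s, if anything falls off the work surface, if the arm or the gripper's body presses on something with over 40 N, if the wrist force passes 120 N, or if a joint passes its speed limit or range.

ROBOT

A 6-joint arm with a two-finger parallel gripper is mounted at the origin on the work surface. World frame = base frame: x ahead of the robot, y to its left, z up, the work surface at z = 0. Lengths are in mm, angles in rad, forces in N, time in s.
With the tool pointing down it reaches from about 350 to 725 mm from the base axis. Payload 4.3 kg.
Tool frame: the origin (TCP) lies midway between the tips of the shut fingers; the grasp point (between the pads) lies 19 mm behind it; z points along the fingers, y is the line along which they close (so a half turn about z gives the same grasp; the last joint's range is limited). The gripper opens to 85 mm and grips with 20 to 120 N. Pads are 22 mm wide; open, the fingers measure 114 mm over their backs; the gripper's body (76 mm by 85 mm) begins 54 mm behind the grasp point. The pads swing forward as they close: fully open they stand 13 mm farther back than shut.
Start: joints at [1.094, 0.377, 0.081, 1.274, 0, 1.46], TCP at [206.222, 536.786, 231.329] pointing down, gripper open.
Joint ranges: [-2.72, 2.72], [-0.84, 1.66], [-1.02, 1.22], [-1.77, 2.12], [-1.37, 1.28], [-3.14, 3.14]. Speed limits (rad/s): [2.57, 2.57, 3.14, 3.14, 3.14, 3.14].

INTERFACE

Orientations are given as a unit quaternion [w, x, y, z].
In Python, from station import manip gives the robot as it stands. The module is installed in compiled form; this text tells all that it offers.
- The arm moves only by the tool apply_moves, never from a script. Its argument "increments" is a list of rows, each a list of 7 numbers: the shift along the tool's x, y, z in units of 200 mm (1.0 is 200 mm), then the turn, a rotation vector about the tool's x, y, z in units of 90 degrees (1.0 is 90 degrees), then the closure, from -1 (fully open) to 1 (shut). In form: [[tx, ty, tz, wx, wy, wz, claw], ...]. A call has 1 to 20 rows; each row is the pose to reach, as a shift and turn from the pose commanded when the call began, along the tool's axes at that moment; what a row does not reach only later rows make up. A row lasts 1/8 s, in which the tool goes at most 62.5 mm and 10.7 degrees, less where a joint would pass 70% of its speed; a pose out of reach is approached as far as the arm can. A call with a number of a shift or a turn outside -1 to 1 is refused whole. A call with a gripper value outside its range is refused whole. The fingers move at their own pace and stop on an object; "squeeze" is the grip in N (left out, the last holds). Time passes only in rows, so rows that repeat a pose let the fingers close. It gives the time, the measured TCP pose, the force, the opening and the grip force at its end, in the units of the state.
- manip.observe(): the state, without advancing time (a new reading comes with each control period).
- manip.read_camera(name): name is "scene" or "top" or "wrist"; returns the picture (420x560x3 uint8, red, green, blue); there is no depth.
- manip.camera_params(name): a dict with "intrinsics" (3x3 intrinsics, pixels), "distortion" ([k1, k2, p1, p2, k3] as OpenCV has them; the pictures are not rectified), "camera_from_world" (4x4, takes a point from world to camera coordinates). Camera axes: x right, y up, looking along -z (the intrinsics and any distortion apply to the point x, -y, -z); pixel columns grow to the right and rows downward; lengths in mm; the calibration is good to about 2 mm. A picture is of the moment at which its call begins: read the wrist's pose just before it. camera_params takes no time and is no camera call; for the wrist camera it gives the pose at the moment of the call.
- manip.finish_job(): hands the job in; it is judged then, once.
The state is a dict: "clock": time; "joint_pos": joint angles; "joint_velocities": joint speeds; "tau": joint torques, N m; "tcp_pos": TCP position; "tcp_rot": TCP orientation; "force": force on the tool from outside, world axes, zero at the start; "wrist_torque": the same for the moment, N m; "grip_width": finger opening in mm; "grasp_force": force on a finger pad.
Only numpy, scipy, OpenCV 4.12 (cv2) and the standard library are available. Lean on these libraries where they do the work, as an engineer would, in place of code of your own. Each camera call takes 0.05 s, during which the arm holds its last target. There are 200 camera calls.

## Working session

There is one attempt and no reset: what is moved stays moved. The work goes in short steps, Python scripts to look and compute and a tool call to move; the robot and the scene stay as the last step left them, time stands still between calls to the robot, and variables do not carry over. Pictures are saved under pics/ and viewed, at most 10 in all, crops included, and the job is handed in when it is done.

Besides the shell and the picture viewer there is one more tool, called as name(argument=value, ...) on one line, values as JSON. apply_moves: Moves the arm, as the interface text tells. Its arguments: {"type":"object","properties":{"increments":{"type":"array","items":{"type":"array","items":{"type":"number","minimum":-1,"maximum":1}}},"squeeze":{"type":"number"}},"required":["increments"]}

```bash
mkdir -p pics; python3 - <<'E'
from station import manip
import cv2,numpy as np
for n in("scene","top"):
    im=manip.read_camera(n); cv2.imwrite(f"pics/{n}0.png",cv2.cvtColor(im,cv2.COLOR_RGB2BGR))
    p=manip.camera_params(n); print(n,{k:np.round(v,3).tolist() for k,v in p.items()})
print(manip.observe())
E
```

```text
scene {'intrinsics': [[390.928, 0.0, 283.662], [0.0, 390.928, 209.374], [0.0, 0.0, 1.0]], 'distortion': [-0.018, 0.0, 0.0, 0.0, 0.0], 'camera_from_world': [[-0.516, 0.856, -0.001, 331.849], [-0.621, -0.373, 0.689, 326.264], [0.59, 0.357, 0.724, -1257.17], [0.0, 0.0, 0.0, 1.0]]}
top {'intrinsics': [[457.38, 0.0, 284.917], [0.0, 457.38, 205.122], [0.0, 0.0, 1.0]], 'distortion': [-0.133, 0.0, 0.0, 0.0, 0.0], 'camera_from_world': [[-0.016, -1.0, 0.002, -23.598], [0.996, -0.016, 0.09, -598.221], [-0.09, 0.004, 0.996, -877.811], [0.0, 0.0, 0.0, 1.0]]}
{'clock': 0.1, 'joint_pos': array([ 1.09371899e+00,  3.77999634e-01,  7.97597768e-02,  1.27439324e+00,
       -1.70448615e-06,  1.46049757e+00]), 'joint_velocities': array([-0.00158523, -0.00049391,  0.00260354, -0.0009311 , -0.00085882,
        0.00109369]), 'tau': array([ 6.61948852e-04, -4.64695323e+01,  2.70581263e+01,  1.20147745e-02,
       -1.58330590e-04,  7.68646629e-06]), 'tcp_pos': array([205.92409861, 536.23340866, 230.44891311]), 'tcp_rot': array([-2.65042753e-04,  1.82362990e-01,  9.83230846e-01, -8.79310472e-04]), 'force': array([-0.20838337,  0.03693076,  0.00215541]), 'wrist_torque': array([ 0.03009265, -0.00857109, -0.00927304]), 'grasp_force': 0.0, 'grip_width': 85.50732263898045}
```

View pics/scene0.png

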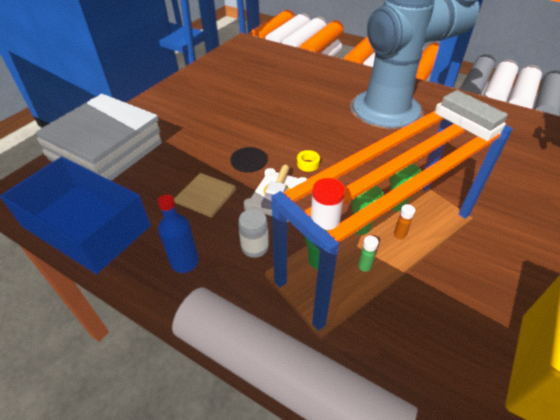

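View pics/top0.png

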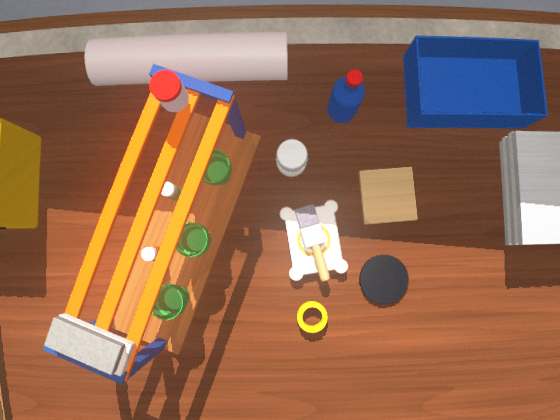

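The top view shows the pot rims near (217,168), (193,240) and (168,301), with the tin at (291,157). The board is at (388,195), the slate at (384,280), and the rack front faces image right. Next I'll back-project these and check with an overlay.

```bash
cat > h.py <<'E'
from station import manip
import cv2,numpy as np
F=np.diag([1,-1,-1.])
P={n:manip.camera_params(n) for n in("scene","top")}
def proj(n,X,p=None):
    p=p or P[n];T=np.array(p["camera_from_world"]);X=np.atleast_2d(np.array(X,float))
    C=(X@T[:3,:3].T+T[:3,3])@F
    return cv2.projectPoints(C,np.zeros(3),np.zeros(3),np.array(p["intrinsics"]),np.array(p["distortion"]))[0][:,0]
def back(n,uv,z,p=None):
    p=p or P[n];T=np.array(p["camera_from_world"]);R=T[:3,:3];o=-R.T@T[:3,3]
    u=cv2.undistortPoints(np.array([[uv]],float),np.array(p["intrinsics"]),np.array(p["distortion"]))[0,0]
    d=R.T@(F@np.array([u[0],u[1],1])); return o+d*(z-o[2])/d[2]
def circ(c,r,z,m=60):
    t=np.linspace(0,2*np.pi,m);return np.c_[c[0]+r*np.cos(t),c[1]+r*np.sin(t),0*t+z]
def blob(mask,near):
    n,l,s,c=cv2.connectedComponentsWithStats(mask.astype(np.uint8))
    k=[i for i in range(1,n) if s[i,4]>100];i=min(k,key=lambda i:np.hypot(*(c[i]-near)));return c[i],s[i]
E
python3 - <<'E'
from h import *
im=cv2.imread("pics/top0.png");b,g,r=[im[...,i].astype(int) for i in range(3)]
mx=im.max(2).astype(int)
c,s=blob(mx<70,(384,280));print("slate",c,s,back("top",c,10))
hsv=cv2.cvtColor(im,cv2.COLOR_BGR2HSV)
gm=(hsv[...,0]>45)&(hsv[...,0]<85)&(hsv[...,1]>100)
for q in((217,168),(193,240),(168,301)):
    c,s=blob(gm,q);print("pot",c,s,back("top",q,128))
for n,q,z in(("board",(388,195),14),("tin",(292,151),95),("spraycap",(355,77),190),("tape",(312,317),25),("plaque",(314,242),22)):
    print(n,back("top",q,z).round(1))
for q in((232,97),(152,68),(45,350),(125,380),):print("postcorner",back("top",q,252).round(1))
print("slatfront ends",back("top",(229,104),252),back("top",(133,340),252))
print("plinth front",back("top",(259,134),18),back("top",(177,354),18))
x=cv2.resize(im[60:400,60:300],None,fx=1,fy=1);cv2.imwrite("pics/c.png",cv2.resize(im[120:340,130:310],None,fx=3.3,fy=2.7))
x=cv2.resize(im[120:340,130:330],None,fx=2.7,fy=2.7,interpolation=cv2.INTER_CUBIC);cv2.imwrite("pics/crop1.png",x)
E
```

```text
Traceback (most recent call last):
  File "h.py", line 17, in blob
    k=[i for i in range(1,n) if s[i,4]>100];i=min(k,key=lambda i:np.hypot(*(c[i]-near)));return c[i],s[i]
                                              ~~~^^^^^^^^^^^^^^^^^^^^^^^^^^^^^^^^^^^^^^^
ValueError: min() iterable argument is empty
```

```bash
cat > m.py <<'E'
from h import *
im=cv2.imread("pics/top0.png")
hsv=cv2.cvtColor(im,cv2.COLOR_BGR2HSV)
print("slate hsv",hsv[275:290:7,380:392:6].reshape(-1,3).tolist(),hsv[280,325].tolist())
m=(hsv[...,1]<110)&(hsv[...,2]<110);m[:250]=0;m[310:]=0;m[:,:350]=0;m[:,420:]=0
if m.sum()>100:
    c,s=blob(m,(384,280));print("slate",c,s,back("top",c,10))
gm=(hsv[...,0]>45)&(hsv[...,0]<85)&(hsv[...,1]>100)
for q in((217,168),(193,240),(168,301)):
    try:
        c,s=blob(gm,q);print("pot",c,s,back("top",q,128))
    except ValueError: print("noblob",back("top",q,128))
for n,q,z in(("board",(388,195),14),("tin",(292,151),95),("spraycap",(355,77),190),("tape",(312,317),25),("plaque",(314,242),22)):
    print(n,back("top",q,z).round(1))
print("slatfront ends",back("top",(229,104),252),back("top",(133,340),252))
print("plinth front",back("top",(259,134),18),back("top",(177,354),18))
x=cv2.resize(im[120:340,130:330],None,fx=2.7,fy=2.7,interpolation=cv2.INTER_CUBIC);cv2.imwrite("pics/crop1.png",x)
E
python3 m.py
```

```text
slate hsv [[138, 16, 79], [138, 17, 76], [140, 10, 76], [141, 24, 75], [132, 17, 77], [126, 17, 77]] [15, 122, 219]
slate [383.44751958 279.22976501] [ 359  255   49   50 1915] [ 446.77789947 -228.67089562   10.        ]
pot [218.3008596  170.42406877] [208 157  22  26 349] [656.76516533  86.55034597 128.        ]
pot [196.94444444 241.71014493] [181 228  27  29 414] [529.79832373 129.30473222 128.        ]
pot [172.10352941 302.73411765] [154 288  30  32 425] [423.6179047  174.21463699 128.        ]
board [ 616.1 -242.5   14. ]
tin [692.1 -47.9  95. ]
spraycap [ 798.1 -154.5  190. ]
tape [377.3 -82.7  25. ]
plaque [524.  -89.7  22. ]
slatfront ends [733.89862364  50.36546744 252.        ] [380.00116825 196.3346882  252.        ]
plinth front [744.65162896  16.96178705  18.        ] [305.60674203 185.48846574  18.        ]
```

View pics/crop1.png

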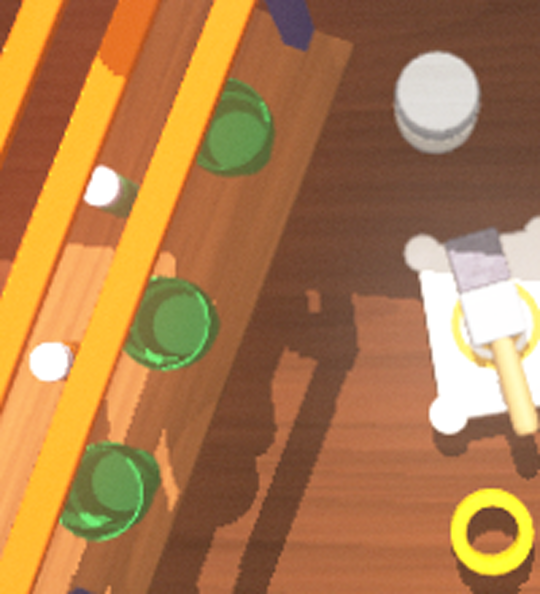

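The crop shows three rims at crop px (235,127), (170,323) and (108,490), partly hidden by the front slat. The jars are at (103,186) and (50,361), behind the gaps. Now I'll fit the pot silhouettes.

```bash
cat > fit.py <<'E'
from h import *
from scipy.optimize import minimize
def potfit(im,c0,z=18,n="top",S=4):
    b,g,r=[im[...,i].astype(int) for i in range(3)]
    gm=(g-np.maximum(r,b)>12); occ=(r-b>110)&(r>190)
    u,v=proj(n,[[c0[0],c0[1],z+80]])[0].astype(int);u0,v0=u-45,v-45
    G=cv2.resize(gm[v0:v0+90,u0:u0+90].astype(np.float32),None,fx=S,fy=S);O=cv2.resize(cv2.dilate(occ[v0:v0+90,u0:u0+90].astype(np.uint8),np.ones((3,3))),None,fx=S,fy=S,interpolation=0)
    def cost(c):
        q=np.vstack([circ(c,31,z+110),circ(c,31,z+74),circ(c,20,z)])
        h=cv2.convexHull(((proj(n,q)-[u0,v0]+.5)*S).astype(np.float32)).astype(np.int32)
        M=np.zeros_like(G);cv2.fillPoly(M,[h],1)
        return float((np.abs(M-G)*(O==0)).sum())/S/S
    return min((minimize(cost,np.array(c0[:2])+d,method="Nelder-Mead",options=dict(initial_simplex=np.array(c0[:2])+d+np.array([[0,0],[8,0],[0,8]]),xatol=.1)) for d in np.array([[0,0],[6,-6],[-6,6.]])),key=lambda s:s.fun)
E
cat > m2.py <<'E'
from fit import *
im=cv2.imread("pics/top0.png")
for c in((656,86),(530,129),(424,174)):
    s=potfit(im,c);print("pot",s.x.round(1),round(s.fun,1))
hsv=cv2.cvtColor(im,cv2.COLOR_BGR2HSV)
m=np.zeros(im.shape[:2],np.uint8);ref=hsv[195,388].astype(int);print(ref)
m=(np.abs(hsv.astype(int)-ref)<[8,45,45]).all(2);m[:,:350]=0;m[:150]=0;m[240:]=0;m[:,430:]=0
c,s=blob(m,(388,195));pts=np.argwhere(m)[:,::-1].astype(np.float32)
R=cv2.minAreaRect(pts);print("board",R,s,back("top",R[0],14),back("top",c,14))
for n,q,z in(("jarR",(167.4,188.9),103),("jarL",(148.5,253.7),103),("post",(240,135),18)):print(n,back("top",q,z).round(1))
for n,q in(("f1",(259.5,136)),("f2",(195.,310))):print(n,back("top",q,18).round(1))
E
python3 m2.py
```

```text
pot [665.2  98.2] 179.6
pot [531.2 138.8] 229.4
pot [420.5 181.8] 331.2
[ 17 109 195]
board ((381.6294250488281, 203.30557250976562), (69.3368911743164, 68.52362060546875), 85.48600769042969) [ 359  167   59   57 2860] [ 599.45711658 -228.84197637   14.        ] [ 615.99073162 -242.38745277   14.        ]
jarR [624.2 181.8 103. ]
jarL [506.3 216.3 103. ]
post [743.3  55.7  18. ]
f1 [740.5  16.   18. ]
f2 [392.9 148.1  18. ]
```

```bash
cat > ov.py <<'E'
from fit import *
im=cv2.imread("pics/top0.png")
S=4;x=cv2.resize(im[140:330,140:250],None,fx=S,fy=S,interpolation=cv2.INTER_CUBIC)[:, :]
b,g,r=[im[...,i].astype(int) for i in range(3)]
gm=((g-np.maximum(r,b)>12)*255).astype(np.uint8)
y=cv2.cvtColor(cv2.resize(gm[140:330,140:250],None,fx=S,fy=S,interpolation=0),cv2.COLOR_GRAY2BGR)
for c in((665.2,98.2),(531.2,138.8),(420.5,181.8)):
  for rr,z,col in((31,128,(255,255,255)),(31,92,(255,255,0)),(20,18,(0,0,255))):
    q=((proj("top",circ(c,rr,z))-[140,140]+.5)*S).astype(np.int32)
    for w in(x,y):cv2.polylines(w,[q],True,col,1)
o=np.hstack([x,y]);o=cv2.resize(o,None,fx=.78,fy=.78);cv2.imwrite("pics/ov1.png",o);print(o.shape)
E
python3 ov.py
```

```text
(593, 686, 3)
```

View pics/ov1.png

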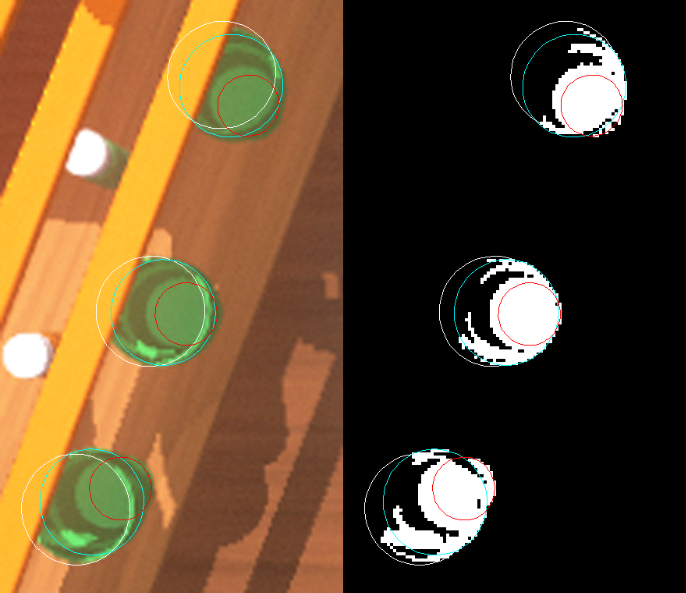

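The overlay shows the mask misses dark green interiors. I'll refit with a fuller mask (g>r).

```bash
sed -i 's/gm=(g-np.maximum(r,b)>12)/gm=cv2.morphologyEx((g-r>4).astype(np.uint8),cv2.MORPH_CLOSE,np.ones((5,5)))/' fit.py
python3 m2.py | grep pot; cat > ikprobe.py <<'E'
E
python3 - <<'E'
from h import *
# check base frame guess: tool rot
from scipy.spatial.transform import Rotation as R
q=manip.observe()["tcp_rot"];print(R.from_quat(q,scalar_first=True).as_matrix().round(3))
E
```

```text
pot [664.2  97.7] 61.7
pot [531.3 137.5] 92.6
pot [421.  181.3] 191.1
[[-0.933  0.359 -0.001]
 [ 0.359  0.933 -0.002]
 [ 0.    -0.002 -1.   ]]
```

apply_moves(increments=[[0,0,-0.3,0,0,-0.1,-1],[0,0,-0.6,0,0,-0.2,-1],[0,0,-0.85,0,0,-0.2,-1],[0,0,-0.85,0,0,-0.2,-1]])

```text
clock: 0.6
tcp_pos: [206.9, 538.2, 405.7]
tcp_rot: [0.002, 0.026, 1.0, 0.004]
force: [-0.7, 0.1, 0.1]
grip_width: 85.3
grasp_force: 0.0
```

```bash
cat > pl.py <<'E'
from h import *
from scipy.spatial.transform import Rotation as Ro
def st():
    s=manip.observe();return s
def target(yaw,tilt,sgn):
    a,t=np.radians([yaw,tilt]);z=np.array([np.cos(t)*np.cos(a),np.cos(t)*np.sin(a),-np.sin(t)])
    y=sgn*np.array([-np.sin(a),np.cos(a),0]);return Ro.from_matrix(np.c_[np.cross(y,z),y,z])
def plan(pos,yaw,tilt,sgn):
    s=st();R0=Ro.from_quat(s["tcp_rot"],scalar_first=True)
    d=R0.inv().apply(np.array(pos)-s["tcp_pos"])/200
    w=(R0.inv()*target(yaw,tilt,sgn)).as_rotvec()/(np.pi/2)
    print("d",d.round(3).tolist(),"w",w.round(3).tolist())
def tcp(c,z,yaw,tilt,off,depth=24):
    """TCP for pads' grasp on pot axis at c, height z, backed off by off mm along tool"""
    return np.array([c[0],c[1],z])+target(yaw,tilt,1).as_matrix()[:,2]*(depth-off)
def show():
    s=st();print(round(s["clock"],2),"j",s["joint_pos"].round(2).tolist(),"p",s["tcp_pos"].round(1).tolist(),"f",s["force"].round(2).tolist(),"w",round(s["grip_width"],1),round(s["grasp_force"],1))
E
python3 -c "
from pl import *
show()
for s in(1,-1): plan((400,-120,420),40,60,s)
"
```

```text
0.6 j [1.09, 0.43, 0.61, 1.75, 0.0, 1.15] p [206.9, 538.2, 405.7] f [-0.71, 0.11, 0.06] w 85.3 0.0
d [-1.137, -3.235, -0.093] w [-0.121, -0.313, -0.468]
d [-1.137, -3.235, -0.093] w [-0.391, 0.151, 1.48]
```

apply_moves(increments=[[-0.1,-0.28,0,0,0,0,-1],[-0.2,-0.56,0,0,0,0,-1],[-0.3,-0.84,0,0,0,0,-1],[-0.35,-1,0,0,0,0,-1]])

```text
clock: 1.1
tcp_pos: [265.4, 330.7, 400.0]
tcp_rot: [-0.001, 0.027, 1.0, -0.001]
force: [0.7, -0.7, -0.4]
grip_width: 85.4
grasp_force: 0.0
```

apply_moves(increments=[[-0.1,-0.28,0,0,0,0,-1],[-0.2,-0.56,0,0,0,0,-1],[-0.3,-0.84,0,0,0,0,-1],[-0.35,-1,0,0,0,0,-1]])

```text
clock: 1.6
tcp_pos: [324.6, 127.7, 399.9]
tcp_rot: [-0.001, 0.028, 1.0, -0.0]
force: [0.5, 0.5, -0.4]
grip_width: 85.2
grasp_force: 0.0
```

apply_moves(increments=[[-0.1,-0.28,0,0,0,0,-1],[-0.2,-0.56,0,0,0,0,-1],[-0.3,-0.84,0,0,0,0,-1],[-0.35,-1,0,0,0,0,-1],[-0.35,-1,0,0,0,0,-1]])

```text
clock: 2.22
tcp_pos: [384.2, -75.2, 399.3]
tcp_rot: [-0.002, 0.029, 1.0, 0.0]
force: [-0.9, 1.5, 0.3]
grip_width: 85.5
grasp_force: 0.0
```

```bash
python3 -c "
from pl import *
show()
c=(421,181.3);p=tcp(c,112,69,35,180);print(p)
plan((p[0],p[1],300),69,35,1)
"
```

```text
2.23 j [-0.36, 0.02, 0.06, 1.62, -0.0, -0.3] p [384.2, -75.2, 399.3] f [-0.9, 1.5, 0.25] w 85.5 0.0
[375.2049772   61.99988688 201.47792407]
d [0.082, 0.682, 0.498] w [-0.382, -0.527, -0.738]
```

apply_moves(increments=[[0.0,0.05,0.04,-0.04,-0.06,-0.08,-1],[0.02,0.14,0.1,-0.08,-0.11,-0.15,-1],[0.02,0.2,0.15,-0.12,-0.16,-0.23,-1],[0.03,0.27,0.2,-0.16,-0.22,-0.3,-1],[0.04,0.34,0.25,-0.2,-0.27,-0.38,-1],[0.05,0.4,0.3,-0.23,-0.32,-0.45,-1],[0.06,0.48,0.35,-0.27,-0.37,-0.52,-1],[0.07,0.55,0.4,-0.31,-0.43,-0.6,-1],[0.08,0.62,0.45,-0.35,-0.48,-0.67,-1],[0.08,0.68,0.5,-0.382,-0.527,-0.738,-1],[0.08,0.68,0.5,-0.382,-0.527,-0.738,-1],[0.08,0.68,0.5,-0.382,-0.527,-0.738,-1]])

```text
clock: 3.72
tcp_pos: [375.3, 63.7, 301.5]
tcp_rot: [0.38, -0.504, 0.73, 0.261]
force: [0.1, 0.9, 0.5]
grip_width: 85.1
grasp_force: 0.0
```

```bash
python3 -c "
from pl import *
show()
c=(421,181.3);p=tcp(c,114,69,35,180);print(p)
plan(p,69,35,1)
plan(tcp(c,114,69,35,0),69,35,1)
im=manip.read_camera('wrist');cv2.imwrite('pics/w1.png',cv2.cvtColor(im,cv2.COLOR_RGB2BGR))
"
```

```text
3.73 j [-0.74, 0.07, -0.53, 1.46, 0.87, -2.18] p [375.3, 63.7, 301.5] f [0.13, 0.94, 0.48] w 85.1 0.0
[375.2049772   61.99988688 203.47792407]
d [0.406, -0.001, 0.275] w [0.001, -0.0, 0.003]
d [0.405, -0.003, 1.175] w [0.001, -0.0, 0.003]
```

View pics/w1.png

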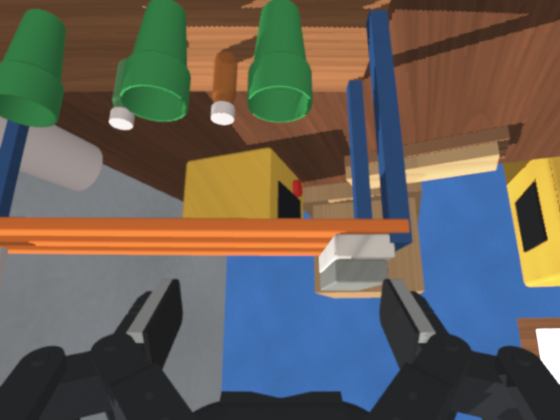

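The wrist view is upside down. Rim centres are at about (279,97) for pot 3, (154,94) for pot 2 and (30,104) for pot 1, and pot 3 lies on the tool's centre plane.

```bash
python3 -c "
from pl import *
p=manip.camera_params('wrist')
for q in((279,97),(154,94),(30,104)):print(back('wrist',q,128,p).round(1))
for c in((421,181.3),(531.3,137.5),(664.2,97.7)):
  r=proj('wrist',circ(c,31,128),p);print(c,r.mean(0).round(1),r.min(0).round(1),r.max(0).round(1))
im=cv2.imread('pics/w1.png').astype(int);g=im[...,1]-im[...,2]
for x0,x1 in((245,320),(115,195),(0,70)):
  m=(g[60:135,x0:x1]>15);ys,xs=np.where(m);print(xs.min()+x0,xs.max()+x0,ys.max()+60)
"
```

```text
[417.8 167.5 128. ]
[521.2 123.  128. ]
[643.1  91.2 128. ]
(421, 181.3) [280.6 105. ] [248.2  85.5] [313.9 122.5]
(531.3, 137.5) [154.9 104.1] [120.6  84.6] [189.2 121.6]
(664.2, 97.7) [ 21.3 111.3] [-15.6  93.7] [ 57.4 127.4]
247 311 122
115 189 121
0 63 134
```

apply_moves(increments=[[0.15,0,0.1,0,0,0,-1],[0.3,0,0.2,0,0,0,-1],[0.405,0,0.28,0,0,0,-1],[0.405,0,0.45,0,0,0,-1],[0.405,0,0.65,0,0,0,-1],[0.405,0,0.85,0,0,0,-1],[0.405,0,1,0,0,0,-1],[0.405,0,1,0,0,0,-1]])

```text
clock: 4.78
tcp_pos: [417.0, 174.2, 120.6]
tcp_rot: [0.381, -0.506, 0.729, 0.261]
force: [-0.2, -0.1, 0.3]
grip_width: 84.9
grasp_force: 0.0
```

```bash
python3 -c "
from pl import *
show()
c=(421,181.3)
plan(tcp(c,114,69,35,0),69,35,1)
"
```

```text
4.78 j [-0.38, 0.19, -0.92, 0.49, 0.96, -1.61] p [417.0, 174.2, 120.6] f [-0.2, -0.08, 0.27] w 84.9 0.0
d [0.004, -0.006, 0.172] w [0.002, -0.0, 0.005]
```

apply_moves(increments=[[0,0,0.09,0,0,0,-1],[0,0,0.17,0,0,0,-1],[0,0,0.17,0,0,0,-1],[0,0,0.17,0,0,0,0.2],[0,0,0.17,0,0,0,0.6],[0,0,0.17,0,0,0,1],[0,0,0.17,0,0,0,1],[0,0,0.17,0,0,0,1]], squeeze=35)

```text
clock: 5.78
tcp_pos: [428.6, 198.6, 102.0]
tcp_rot: [0.382, -0.504, 0.729, 0.261]
force: [-0.8, -1.5, 6.1]
grip_width: 59.5
grasp_force: 36.6
```

```bash
python3 -c "
from pl import *
show()
R=Ro.from_quat(st()['tcp_rot'],scalar_first=True);print(R.inv().apply([0,0,25])/200)
"
```

```text
5.78 j [-0.3, 0.22, -0.96, 0.3, 0.96, -1.47] p [428.6, 198.6, 102.0] f [-0.8, -1.48, 6.09] w 59.5 36.6
[-0.10258126 -0.00061342 -0.07142624]
```

apply_moves(increments=[[-0.05,0,-0.035,0,0,0,1],[-0.1,0,-0.07,0,0,0,1],[-0.1,0,-0.07,0,0,0,1],[-0.1,0,-0.07,0,0,0,1],[-0.1,0,-0.07,0,0,0,1]])

```text
clock: 6.4
tcp_pos: [427.2, 198.8, 124.6]
tcp_rot: [0.38, -0.504, 0.73, 0.261]
force: [-0.3, 0.2, -2.1]
grip_width: 60.0
grasp_force: 37.5
```

```bash
python3 -c "
from pl import *
show()
plan((390,85,320),50,35,1)
plan((400,-60,320),0,35,1)
"
```

```text
6.4 j [-0.3, 0.17, -0.94, 0.38, 0.96, -1.47] p [427.2, 198.8, 124.6] f [-0.31, 0.19, -2.14] w 60.0 37.5
d [-0.457, -0.03, -1.05] w [0.174, 0.0, 0.124]
d [-0.078, -0.334, -1.591] w [0.629, 0.001, 0.442]
```

```bash
cat > wt.py <<'E'
from pl import *
f=[]
for i in range(12):
    manip.read_camera('top');s=st();f.append(np.r_[s['force'],s['wrist_torque']])
f=np.array(f);print(f.mean(0).round(2),f.std(0).round(2),f[:,2].round(1))
E
python3 wt.py
```

```text
[ 0.06 -0.19 -1.47 -0.84  0.32  0.  ] [0.44 0.46 0.35 0.03 0.02 0.03] [-1.4 -1.2 -1.6 -1.6 -2.1 -1.6 -2.1 -1.  -1.  -1.2 -1.2 -1.7]
```

About 1.5 N puts this at 150 g, so it is a plain pot and goes to the board. I'll retreat along the tool axis.

apply_moves(increments=[[0,0,-0.12,0,0,0,1],[0,0,-0.3,0,0,0,1],[0,0,-0.5,0,0,0,1],[0,0,-0.7,0,0,0,1],[-0.1,0,-0.85,0,0,0,1],[-0.3,0,-1,0,0,0,1],[-0.3,0,-1,0,0,0,1]])

```text
clock: 7.88
tcp_pos: [382.8, 76.5, 291.3]
tcp_rot: [0.382, -0.505, 0.729, 0.258]
force: [0.0, 0.0, -2.1]
grip_width: 59.6
grasp_force: 38.1
```

```bash
python3 -c "
from pl import *
show()
plan((480,-100,310),35,35,1)
plan((635,-242,250),0,35,1)
"
```

```text
7.88 j [-0.7, 0.06, -0.56, 1.39, 0.89, -2.11] p [382.8, 76.5, 291.3] f [0.03, 0.04, -2.13] w 59.6 38.1
d [0.304, -0.769, -0.583] w [0.307, 0.001, 0.223]
d [0.78, -1.743, -0.723] w [0.626, 0.003, 0.446]
```

apply_moves(increments=[[0.04,-0.1,-0.08,0.04,0,0.03,1],[0.1,-0.25,-0.19,0.1,0,0.073,1],[0.16,-0.4,-0.3,0.16,0,0.116,1],[0.22,-0.55,-0.42,0.22,0,0.16,1],[0.27,-0.69,-0.52,0.27,0,0.197,1],[0.304,-0.769,-0.583,0.307,0,0.223,1],[0.304,-0.769,-0.583,0.307,0,0.223,1]])

```text
clock: 8.75
tcp_pos: [478.4, -98.2, 305.7]
tcp_rot: [0.439, -0.266, 0.846, 0.142]
force: [0.1, 0.8, -2.2]
grip_width: 59.6
grasp_force: 38.1
```

```bash
python3 -c "
from pl import *
show()
plan((635,-242,250),0,35,1)
"
```

```text
8.75 j [-0.91, -0.03, -0.57, 0.97, 0.96, -1.49] p [478.4, -98.2, 305.7] f [0.15, 0.78, -2.22] w 59.6 38.1
d [0.092, -1.04, 0.342] w [0.322, -0.002, 0.221]
```

apply_moves(increments=[[0.01,-0.13,0.04,0.04,0,0.028,1],[0.03,-0.32,0.1,0.1,0,0.07,1],[0.05,-0.52,0.17,0.16,0,0.11,1],[0.065,-0.72,0.235,0.22,0,0.15,1],[0.08,-0.9,0.3,0.28,0,0.19,1],[0.09,-1,0.34,0.322,0,0.221,1],[0.09,-1,0.34,0.322,0,0.221,1],[0.09,-1,0.34,0.322,0,0.221,1]])

```text
clock: 9.75
tcp_pos: [629.7, -234.4, 249.9]
tcp_rot: [0.459, -0.0, 0.888, 0.001]
force: [0.2, -0.8, -1.5]
grip_width: 59.6
grasp_force: 38.3
```

```bash
cat > chk.py <<'E'
from fit import *
import sys
from pl import *
show()
# usage: chk.py x y z name -> fit held pot with underside z in top cam
im=cv2.cvtColor(manip.read_camera('top'),cv2.COLOR_RGB2BGR)
cv2.imwrite('pics/%s.png'%sys.argv[4],im)
x,y,z=map(float,sys.argv[1:4]);s=potfit(im,(x,y),z);print("fit",s.x.round(1),round(s.fun,1))
E
python3 chk.py 616 -242 166 t2; python3 -c "
from pl import *
plan((635,-242,140),0,35,1)"
```

```text
9.75 j [-0.7, 0.05, -0.78, -0.08, 0.56, -0.45] p [629.7, -234.4, 249.9] f [0.18, -0.81, -1.55] w 59.6 38.3
fit [ 612.2 -237.2] 373.4
d [0.437, -0.035, 0.34] w [0.001, -0.003, -0.0]
```

apply_moves(increments=[[0.12,-0.02,0.1,0,0,0,1],[0.28,-0.035,0.22,0,0,0,1],[0.4,-0.035,0.31,0,0,0,1],[0.437,-0.035,0.34,0,0,0,1],[0.437,-0.035,0.34,0,0,0,1]])

```text
clock: 10.42
tcp_pos: [635.7, -242.9, 140.8]
tcp_rot: [0.46, 0.0, 0.888, -0.0]
force: [-0.9, 0.6, -0.7]
grip_width: 59.6
grasp_force: 38.2
```

```bash
python3 chk.py 616 -242 56 t3; python3 -c "
from pl import *
plan((635,-241,104),0,35,1)
plan((635,-241,97),0,35,1)"
```

```text
10.43 j [-0.71, 0.27, -0.91, -0.43, 0.56, -0.46] p [635.7, -242.9, 140.8] f [-0.92, 0.57, -0.7] w 59.6 38.2
fit [ 617.8 -245.7] 218.9
d [0.159, 0.012, 0.104] w [-0.001, -0.001, 0.0]
d [0.188, 0.012, 0.124] w [-0.001, -0.001, 0.0]
```

apply_moves(increments=[[0.05,0.012,0.033,0,0,0,1],[0.1,0.012,0.066,0,0,0,1],[0.14,0.012,0.092,0,0,0,1],[0.159,0.012,0.104,0,0,0,1],[0.167,0.012,0.11,0,0,0,1],[0.175,0.012,0.115,0,0,0,1],[0.175,0.012,0.115,0,0,0,1]])

```text
clock: 11.35
tcp_pos: [634.6, -240.3, 99.1]
tcp_rot: [0.461, 0.0, 0.888, -0.0]
force: [0.5, -0.9, -1.1]
grip_width: 59.7
grasp_force: 38.2
```

```bash
python3 wt.py; python3 -c "
from pl import *
show()"
```

```text
[-0.03 -0.12 -1.38 -0.02  0.9   0.01] [0.43 0.33 0.63 0.02 0.04 0.02] [-0.4 -1.7 -1.6 -0.8 -1.5 -1.2 -0.9 -1.3 -2.8 -1.2 -0.7 -2.2]
11.95 j [-0.7, 0.36, -0.95, -0.57, 0.56, -0.45] p [634.5, -240.3, 99.0] f [0.34, 0.17, -2.17] w 59.5 38.2
```

apply_moves(increments=[[0.004,0,0.003,0,0,0,1],[0.008,0,0.006,0,0,0,1],[0.008,0,0.006,0,0,0,1]])

```text
clock: 12.32
tcp_pos: [635.3, -240.3, 98.0]
tcp_rot: [0.461, -0.0, 0.887, -0.0]
force: [-0.4, 1.0, 3.6]
grip_width: 60.0
grasp_force: 38.3
```

apply_moves(increments=[[0.004,0,0.003,0,0,0,1],[0.006,0,0.0045,0,0,0,1],[0.006,0,0.0045,0,0,0,1]])

```text
clock: 12.7
tcp_pos: [636.2, -240.3, 98.1]
tcp_rot: [0.463, -0.001, 0.887, -0.0]
force: [-2.9, 2.7, 9.1]
grip_width: 59.7
grasp_force: 38.5
```

apply_moves(increments=[[-0.006,0,-0.0045,0,0,0,1],[-0.006,0,-0.0045,0,0,0,-0.45],[-0.006,0,-0.0045,0,0,0,-0.6],[-0.006,0,-0.0045,0,0,0,-0.8],[-0.006,0,-0.0045,0,0,0,-1],[-0.006,0,-0.0045,0,0,0,-1],[-0.006,0,-0.0045,0,0,0,-1]])

```text
clock: 13.58
tcp_pos: [634.5, -240.4, 96.9]
tcp_rot: [0.46, 0.0, 0.888, -0.0]
force: [-0.8, 0.1, 0.7]
grip_width: 84.9
grasp_force: 0.0
```

apply_moves(increments=[[0,0,-0.08,0,0,0,-1],[0,0,-0.25,0,0,0,-1],[0,0,-0.5,0,0,0,-1],[0,0,-0.75,0,0,0,-1],[-0.2,0,-1,0,0,0,-1],[-0.4,0,-1,0,0,0,-1],[-0.4,0,-1,0,0,0,-1]])

```text
clock: 14.45
tcp_pos: [519.1, -242.1, 283.1]
tcp_rot: [0.463, -0.002, 0.886, -0.004]
force: [-0.7, 0.0, -0.5]
grip_width: 85.3
grasp_force: 0.0
```

```bash
python3 chk.py 616 -242 14 t4; python3 -c "
from pl import *
plan((480,-60,300),45,35,1)
c=(531.3,137.5);p=tcp(c,114,69,35,180);print(p)
plan((p[0],p[1],300),69,35,1)"
```

```text
14.45 j [-0.92, -0.17, -0.85, 0.16, 0.71, -0.64] p [519.1, -242.1, 283.1] f [-0.69, 0.05, -0.5] w 85.3 0.0
fit [ 616.3 -241.5] 55.4
d [0.023, 0.904, -0.215] w [-0.411, -0.001, -0.285]
[485.5049772   18.19988688 203.47792407]
d [0.006, 1.295, -0.194] w [-0.629, -0.002, -0.438]
```

apply_moves(increments=[[0,0.12,-0.03,-0.07,0,-0.05,-1],[0.01,0.35,-0.08,-0.15,0,-0.1,-1],[0.015,0.57,-0.13,-0.24,0,-0.165,-1],[0.02,0.79,-0.18,-0.32,0,-0.22,-1],[0.023,0.95,-0.215,-0.411,0,-0.285,-1],[0.023,0.95,-0.215,-0.411,0,-0.285,-1],[0.023,0.95,-0.215,-0.411,0,-0.285,-1]])

```text
clock: 15.38
tcp_pos: [479.4, -50.5, 297.1]
tcp_rot: [0.425, -0.337, 0.821, 0.178]
force: [0.6, 0.8, 0.1]
grip_width: 85.2
grasp_force: 0.0
```

```bash
python3 -c "
from pl import *
show()
c=(531.3,137.5)
plan(tcp(c,114,69,35,150),69,35,1)
im=cv2.cvtColor(manip.read_camera('top'),cv2.COLOR_RGB2BGR);cv2.imwrite('pics/t5.png',im)
"
```

```text
15.38 j [-0.82, 0.04, -0.53, 1.06, 0.96, -1.63] p [479.4, -50.5, 297.1] f [0.62, 0.84, 0.11] w 85.2 0.0
d [0.239, 0.269, 0.627] w [-0.217, -0.0, -0.157]
```

apply_moves(increments=[[0.03,0.04,0.08,-0.03,0,-0.022,-1],[0.09,0.1,0.23,-0.08,0,-0.058,-1],[0.15,0.17,0.39,-0.136,0,-0.098,-1],[0.2,0.23,0.53,-0.185,0,-0.133,-1],[0.239,0.269,0.627,-0.217,0,-0.157,-1],[0.239,0.269,0.627,-0.217,0,-0.157,-1],[0.239,0.269,0.627,-0.217,0,-0.157,-1]])

```text
clock: 16.3
tcp_pos: [494.3, 40.9, 188.2]
tcp_rot: [0.381, -0.503, 0.731, 0.26]
force: [-0.4, 0.4, 0.1]
grip_width: 85.7
grasp_force: 0.0
```

```bash
cat > wchk.py <<'E'
from pl import *
import sys
show();c=tuple(map(float,sys.argv[1:3]))
p=manip.camera_params('wrist');im=cv2.cvtColor(manip.read_camera('wrist'),cv2.COLOR_RGB2BGR).astype(int);cv2.imwrite('pics/'+sys.argv[3]+'.png',im)
r=np.vstack([proj('wrist',circ(c,31,z),p) for z in(128,92)]);a,b=r.min(0),r.max(0);print('pred',a.round(1),b.round(1))
m=(im[...,1]-im[...,2]>15).astype(np.uint8)
n,l,s,cc=cv2.connectedComponentsWithStats(m);i=max(range(1,n),key=lambda i:s[i,4]*(abs(cc[i][0]-(a+b)[0]/2)<50));print('seen',s[i],'R',s[i,0]+s[i,2],'B',s[i,1]+s[i,3])
plan(tcp(c,114,69,35,0),69,35,1)
E
python3 wchk.py 531.3 137.5 w2
```

```text
16.3 j [-0.6, 0.35, -0.47, 1.06, 0.92, -1.96] p [494.3, 40.9, 188.2] f [-0.39, 0.43, 0.09] w 85.7 0.0
pred [242.1 156.7] [320.9 224.4]
seen [ 242   80   78  144 8673] R 320 B 224
d [0.007, 0.003, 0.758] w [-0.002, -0.0, 0.001][ WARN:0@0.515] global loadsave.cpp:1063 imwrite_ Unsupported depth image for selected encoder is fallbacked to CV_8U.
```

Exact match. I'll advance, close, then lift.

apply_moves(increments=[[0,0,0.1,0,0,0,-1],[0.003,0.003,0.3,0,0,0,-1],[0.007,0.003,0.5,0,0,0,-1],[0.007,0.003,0.68,0,0,0,-1],[0.007,0.003,0.758,0,0,0,-1],[0.007,0.003,0.758,0,0,0,-1],[0.007,0.003,0.758,0,0,0,0.2],[0.007,0.003,0.758,0,0,0,0.6],[0.007,0.003,0.758,0,0,0,1],[0.007,0.003,0.758,0,0,0,1],[0.007,0.003,0.758,0,0,0,1]], squeeze=35)

```text
clock: 17.73
tcp_pos: [538.9, 156.6, 100.9]
tcp_rot: [0.382, -0.503, 0.73, 0.261]
force: [-0.9, -0.9, 6.6]
grip_width: 58.8
grasp_force: 36.4
```

apply_moves(increments=[[-0.05,0,-0.035,0,0,0,1],[-0.1,0,-0.07,0,0,0,1],[-0.1,0,-0.07,0,0,0,1],[-0.1,0,-0.07,0,0,0,1]])

```text
clock: 18.23
tcp_pos: [537.8, 156.8, 123.9]
tcp_rot: [0.381, -0.503, 0.731, 0.261]
force: [0.1, -0.3, -1.9]
grip_width: 59.2
grasp_force: 37.4
```

```bash
python3 wt.py; python3 -c "
from pl import *
show()"
```

```text
[-0.13 -0.01 -1.31 -0.79  0.31 -0.  ] [0.45 0.46 0.35 0.02 0.03 0.03] [-1.8 -1.5 -1.1 -1.2 -1.8 -1.2 -0.7 -1.6 -0.8 -1.6 -1.  -1.4]
18.82 j [-0.32, 0.36, -0.65, 0.49, 0.96, -1.49] p [537.9, 156.9, 123.9] f [0.7, -0.96, -1.35] w 59.3 37.4
```

apply_moves(increments=[[0,0,-0.12,0,0,0,1],[0,0,-0.3,0,0,0,1],[0,0,-0.5,0,0,0,1],[0,0,-0.7,0,0,0,1],[-0.1,0,-0.85,0,0,0,1],[-0.3,0,-1,0,0,0,1],[-0.3,0,-1,0,0,0,1]])

```text
clock: 19.7
tcp_pos: [493.2, 34.7, 290.9]
tcp_rot: [0.382, -0.504, 0.73, 0.258]
force: [-0.1, -0.3, -1.3]
grip_width: 59.4
grasp_force: 37.8
```

```bash
python3 -c "
from pl import *
show()
plan((540,-110,340),35,35,1)
"
```

```text
19.7 j [-0.61, 0.25, -0.31, 1.34, 0.92, -1.98] p [493.2, 34.7, 290.9] f [-0.08, -0.35, -1.28] w 59.4 37.8
d [0.142, -0.48, -0.623] w [0.306, 0.001, 0.221]
```

apply_moves(increments=[[0.02,-0.07,-0.08,0.04,0,0.03,1],[0.05,-0.16,-0.21,0.1,0,0.073,1],[0.08,-0.26,-0.34,0.165,0,0.12,1],[0.11,-0.37,-0.48,0.235,0,0.17,1],[0.142,-0.48,-0.62,0.306,0,0.221,1],[0.142,-0.48,-0.62,0.306,0,0.221,1],[0.142,-0.48,-0.62,0.306,0,0.221,1]])

```text
clock: 20.58
tcp_pos: [538.1, -106.9, 334.5]
tcp_rot: [0.438, -0.266, 0.847, 0.144]
force: [-0.2, 0.9, -0.2]
grip_width: 59.4
grasp_force: 37.9
```

```bash
python3 -c "
from pl import *
show()
plan((635,-241,270),0,35,1)
"
```

```text
20.57 j [-0.81, 0.02, -0.45, 0.9, 0.94, -1.32] p [538.1, -106.9, 334.5] f [-0.2, 0.94, -0.25] w 59.4 37.9
d [0.251, -0.83, 0.188] w [0.324, -0.004, 0.22]
```

apply_moves(increments=[[0.03,-0.11,0.025,0.04,0,0.03,1],[0.08,-0.27,0.06,0.105,0,0.072,1],[0.13,-0.43,0.1,0.168,0,0.115,1],[0.18,-0.6,0.135,0.234,0,0.16,1],[0.23,-0.76,0.17,0.29,0,0.2,1],[0.251,-0.83,0.188,0.324,-0.004,0.22,1],[0.251,-0.83,0.188,0.324,-0.004,0.22,1],[0.251,-0.83,0.188,0.324,-0.004,0.22,1]])

```text
clock: 21.58
tcp_pos: [635.4, -241.5, 270.6]
tcp_rot: [0.462, 0.0, 0.887, -0.0]
force: [0.0, 0.2, -1.1]
grip_width: 59.0
grasp_force: 37.9
```

```bash
python3 chk.py 616 -242 187 t6; python3 -c "
from pl import *
plan((635,-241,222),0,35,1)
"
```

```text
21.57 j [-0.71, 0.04, -0.73, -0.03, 0.56, -0.45] p [635.4, -241.5, 270.6] f [0.02, 0.17, -1.12] w 59.0 37.9
fit [ 616.1 -244.1] 1022.7
d [0.204, 0.005, 0.139] w [-0.001, 0.001, 0.0]
```

apply_moves(increments=[[0.06,0.002,0.045,0,0,0,1],[0.14,0.004,0.1,0,0,0,1],[0.204,0.004,0.143,0,0,0,1],[0.245,0.004,0.172,0,0,0,1],[0.286,0.004,0.2,0,0,0,1],[0.286,0.004,0.2,0,0,0,1]])

```text
clock: 22.38
tcp_pos: [635.5, -241.7, 201.2]
tcp_rot: [0.463, 0.001, 0.887, -0.001]
force: [-0.6, 0.4, -1.1]
grip_width: 59.9
grasp_force: 37.9
```

```bash
python3 -c "
from pl import *
show()
plan((636,-241,170),0,35,1)
plan((636,-241,145),0,35,1)
im=cv2.cvtColor(manip.read_camera('scene'),cv2.COLOR_RGB2BGR)
cv2.imwrite('pics/s2.png',cv2.resize(im[90:250,130:320],None,fx=3.5,fy=3.5))
"
```

```text
22.38 j [-0.71, 0.15, -0.84, -0.25, 0.56, -0.45] p [635.5, -241.7, 201.2] f [-0.56, 0.37, -1.12] w 59.9 37.9
d [0.127, 0.004, 0.091] w [-0.002, 0.001, -0.001]
d [0.229, 0.004, 0.163] w [-0.002, 0.001, -0.001]
```

View pics/s2.png

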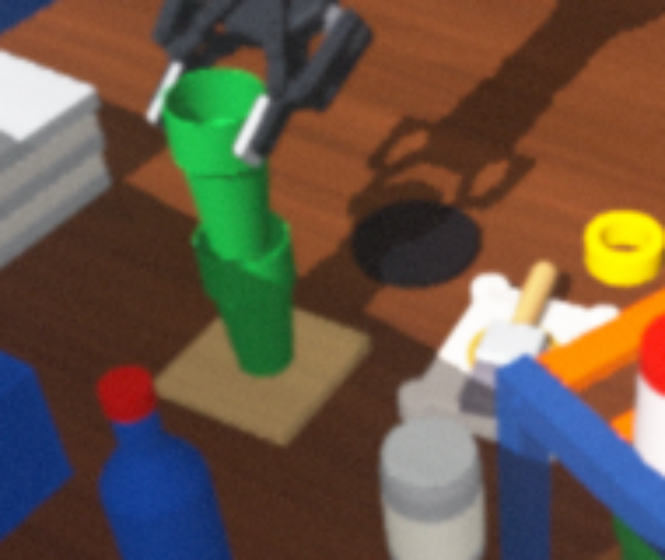

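The foot has entered the outer pot (crop around (245,250)) and the pot stands roughly coaxial. I'll lower on gently.

apply_moves(increments=[[0.04,0.002,0.03,0,0,0,1],[0.08,0.004,0.06,0,0,0,1],[0.127,0.004,0.091,0,0,0,1],[0.127,0.004,0.091,0,0,0,1]])

```text
clock: 22.92
tcp_pos: [635.3, -240.4, 168.6]
tcp_rot: [0.462, 0.001, 0.887, -0.0]
force: [-0.4, 0.3, -1.6]
grip_width: 59.0
grasp_force: 37.9
```

apply_moves(increments=[[0.03,0,0.021,0,0,0,1],[0.06,0,0.042,0,0,0,1],[0.09,0,0.063,0,0,0,1],[0.09,0,0.063,0,0,0,1]])

```text
clock: 23.42
tcp_pos: [635.8, -240.7, 147.6]
tcp_rot: [0.462, 0.001, 0.887, -0.001]
force: [0.4, 1.1, -1.9]
grip_width: 59.2
grasp_force: 37.9
```

Expected seat at TCP z ≈ 137.

apply_moves(increments=[[0.012,0,0.009,0,0,0,1],[0.024,0,0.017,0,0,0,1],[0.03,0,0.021,0,0,0,1],[0.03,0,0.021,0,0,0,1]])

```text
clock: 23.92
tcp_pos: [636.5, -241.1, 141.8]
tcp_rot: [0.463, 0.001, 0.886, -0.001]
force: [-0.6, 1.4, 0.6]
grip_width: 59.3
grasp_force: 37.9
```

apply_moves(increments=[[0.004,0,0.003,0,0,0,1],[0.008,0,0.006,0,0,0,1],[0.008,0,0.006,0,0,0,1]])

```text
clock: 24.3
tcp_pos: [637.0, -241.1, 140.4]
tcp_rot: [0.464, 0.0, 0.886, -0.001]
force: [-0.5, 2.9, 3.5]
grip_width: 58.7
grasp_force: 37.9
```

apply_moves(increments=[[0,0.006,0,0,0,0,1],[0.004,0.006,0.003,0,0,0,1],[0.004,0.006,0.003,0,0,0,1]])

```text
clock: 24.68
tcp_pos: [636.2, -240.0, 138.2]
tcp_rot: [0.463, 0.001, 0.886, -0.001]
force: [-1.0, 1.8, 1.3]
grip_width: 59.1
grasp_force: 37.9
```

apply_moves(increments=[[0.004,0,0.003,0,0,0,1],[0.006,0,0.0045,0,0,0,1],[0.006,0,0.0045,0,0,0,1]])

```text
clock: 25.05
tcp_pos: [637.0, -240.1, 137.8]
tcp_rot: [0.464, 0.0, 0.886, -0.001]
force: [0.3, 2.7, 5.5]
grip_width: 59.2
grasp_force: 38.0
```

apply_moves(increments=[[-0.003,0.004,-0.002,0,0,0,1],[-0.003,0.004,-0.002,0,0,0,1],[-0.003,0.004,-0.002,0,0,0,-0.4],[-0.003,0.004,-0.002,0,0,0,-0.45],[-0.003,0.004,-0.002,0,0,0,-0.6],[-0.003,0.004,-0.002,0,0,0,-0.8],[-0.003,0.004,-0.002,0,0,0,-1],[-0.003,0.004,-0.002,0,0,0,-1],[-0.003,0.004,-0.002,0,0,0,-1]])

```text
clock: 26.18
tcp_pos: [636.5, -239.3, 137.8]
tcp_rot: [0.463, 0.001, 0.886, -0.001]
force: [-0.2, -0.1, -0.3]
grip_width: 85.1
grasp_force: 0.0
```

apply_moves(increments=[[0,0,-0.08,0,0,0,-1],[0,0,-0.25,0,0,0,-1],[0,0,-0.5,0,0,0,-1],[0,0,-0.75,0,0,0,-1],[-0.2,0,-1,0,0,0,-1],[-0.4,0,-1,0,0,0,-1],[-0.4,0,-1,0,0,0,-1]])

```text
clock: 27.05
tcp_pos: [520.0, -240.5, 323.5]
tcp_rot: [0.466, -0.001, 0.885, -0.005]
force: [1.2, -0.4, -0.3]
grip_width: 85.5
grasp_force: 0.0
```

```bash
python3 chk.py 616 -242 54 t7; python3 - <<'E'
from pl import *
plan((560,-90,290),45,35,1)
im=cv2.cvtColor(manip.read_camera('scene'),cv2.COLOR_RGB2BGR);cv2.imwrite('pics/s3full.png',im)
S=4;v0,u0=110,150
x=cv2.resize(im[v0:v0+120,u0:u0+120],None,fx=S,fy=S,interpolation=cv2.INTER_CUBIC)
for r,z in((31,124),(31,164),(31,128),(20,14)):
    q=((proj('scene',circ((616.3,-241.5),r,z))-[u0,v0]+.5)*S).astype(np.int32);cv2.polylines(x,[q],True,(255,255,255) if z!=164 else (0,0,255),1)
cv2.imwrite('pics/s3.png',x)
E
```

```text
27.05 j [-0.91, -0.21, -0.78, 0.27, 0.71, -0.64] p [520.0, -240.5, 323.5] f [1.2, -0.38, -0.34] w 85.5 0.0
fit [ 615.5 -239.5] 142.1
d [0.004, 0.748, 0.251] w [-0.413, 0.002, -0.284]
```

View pics/s3.png

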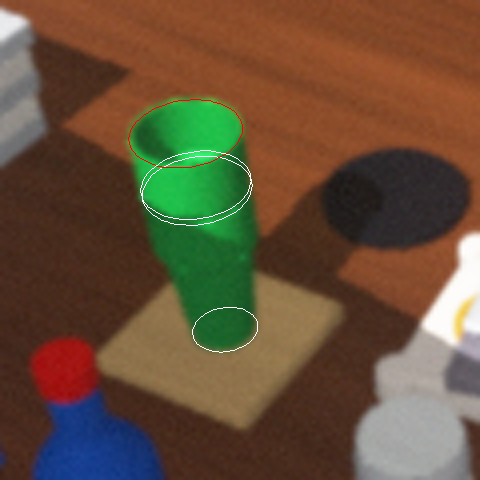

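The red predicted rim for a fully home inner pot (z 164) coincides with the seen rim around (187,132), so the pot is nested and upright. Now for the third pot.

apply_moves(increments=[[0,0.1,0.03,-0.07,0,-0.05,-1],[0,0.27,0.09,-0.15,0,-0.1,-1],[0,0.44,0.15,-0.24,0,-0.165,-1],[0,0.61,0.2,-0.32,0,-0.22,-1],[0.004,0.748,0.251,-0.413,0.002,-0.284,-1],[0.004,0.748,0.251,-0.413,0.002,-0.284,-1],[0.004,0.748,0.251,-0.413,0.002,-0.284,-1]])

```text
clock: 28.02
tcp_pos: [558.8, -89.3, 286.9]
tcp_rot: [0.426, -0.337, 0.82, 0.178]
force: [-0.3, 0.4, 0.8]
grip_width: 85.4
grasp_force: 0.0
```

```bash
sed -i 's/69,35,1/62,35,1/; s/69,35,0/62,35,0/' wchk.py; python3 wchk.py 664.2 97.7 w3 2>/dev/null; python3 -c "
from pl import *
plan(tcp((664.2,97.7),114,62,35,150),62,35,1)"
```

```text
28.02 j [-0.75, 0.19, -0.38, 0.96, 0.96, -1.51] p [558.8, -89.3, 286.9] f [-0.33, 0.38, 0.82] w 85.4 0.0
pred [302.9 113.5] [358.  166.2]
seen [ 304   64   55  102 4334] R 359 B 166
d [0.122, 0.316, 1.462] w [-0.155, 0.001, -0.111]
d [0.106, 0.136, 0.734] w [-0.155, 0.001, -0.111]
```

apply_moves(increments=[[0.01,0.02,0.08,-0.02,0,-0.014,-1],[0.04,0.045,0.25,-0.055,0,-0.038,-1],[0.065,0.08,0.43,-0.09,0,-0.065,-1],[0.09,0.11,0.6,-0.125,0,-0.09,-1],[0.106,0.136,0.734,-0.155,0.001,-0.111,-1],[0.106,0.136,0.734,-0.155,0.001,-0.111,-1],[0.106,0.136,0.734,-0.155,0.001,-0.111,-1]])

```text
clock: 28.95
tcp_pos: [616.0, 6.7, 187.2]
tcp_rot: [0.395, -0.458, 0.76, 0.238]
force: [0.5, -0.1, -0.1]
grip_width: 85.2
grasp_force: 0.0
```

```bash
python3 wchk.py 664.2 97.7 w4 2>/dev/null
```

```text
28.95 j [-0.53, 0.45, -0.29, 0.89, 0.96, -1.65] p [616.0, 6.7, 187.2] f [0.5, -0.07, -0.11] w 85.2 0.0
pred [241.6 157.6] [320.7 225.3]
seen [ 243   81   79  144 8888] R 322 B 225
d [0.005, 0.002, 0.754] w [0.0, -0.0, 0.001]
```

apply_moves(increments=[[0,0,0.1,0,0,0,-1],[0.003,0,0.3,0,0,0,-1],[0.005,0,0.5,0,0,0,-1],[0.005,0,0.68,0,0,0,-1],[0.005,0,0.754,0,0,0,-1],[0.005,0,0.754,0,0,0,-1],[0.005,0,0.754,0,0,0,0.2],[0.005,0,0.754,0,0,0,0.6],[0.005,0,0.754,0,0,0,1],[0.005,0,0.754,0,0,0,1],[0.005,0,0.754,0,0,0,1]], squeeze=45)

```text
clock: 30.38
tcp_pos: [674.5, 115.1, 101.0]
tcp_rot: [0.397, -0.458, 0.759, 0.238]
force: [-1.6, -1.0, 5.4]
grip_width: 59.0
grasp_force: 47.0
```

apply_moves(increments=[[-0.05,0,-0.035,0,0,0,1],[-0.1,0,-0.07,0,0,0,1],[-0.1,0,-0.07,0,0,0,1],[-0.1,0,-0.07,0,0,0,1]])

```text
clock: 30.88
tcp_pos: [673.4, 115.4, 123.5]
tcp_rot: [0.395, -0.458, 0.76, 0.238]
force: [-0.5, -0.7, -4.2]
grip_width: 59.2
grasp_force: 48.4
```

```bash
python3 wt.py; python3 -c "
from pl import *
show()"
```

```text
[-0.05  0.1  -3.94 -1.11  0.58  0.01] [0.49 0.46 0.57 0.02 0.03 0.03] [-3.7 -5.2 -4.6 -4.3 -3.3 -4.1 -3.4 -3.4 -3.6 -3.4 -3.9 -4.5]
31.48 j [-0.31, 0.5, -0.42, 0.4, 0.94, -1.26] p [673.7, 115.4, 123.8] f [-0.05, 0.24, -4.51] w 59.1 48.3
```

3.9 N, so this is the weighted pot and it goes to the slate.

apply_moves(increments=[[0,0,-0.12,0,0,0,1],[0,0,-0.3,0,0,0,1],[0,0,-0.5,0,0,0,1],[0,0,-0.7,0,0,0,1],[-0.1,0,-0.85,0,0,0,1],[-0.3,0,-1,0,0,0,1],[-0.3,0,-1,0,0,0,1]])

```text
clock: 32.35
tcp_pos: [615.6, -0.5, 292.4]
tcp_rot: [0.398, -0.459, 0.759, 0.235]
force: [0.2, 0.2, -3.6]
grip_width: 59.3
grasp_force: 50.1
```

```bash
python3 -c "
from pl import *
show()
plan((530,-110,290),40,35,1)
"
```

```text
32.35 j [-0.54, 0.36, -0.13, 1.15, 0.96, -1.67] p [615.6, -0.5, 292.4] f [0.24, 0.2, -3.65] w 59.3 50.1
d [0.401, 0.122, -0.554] w [0.198, 0.001, 0.145]
```

apply_moves(increments=[[0.05,0.015,-0.07,0.03,0,0.022,1],[0.14,0.04,-0.19,0.07,0,0.05,1],[0.23,0.07,-0.32,0.115,0,0.084,1],[0.32,0.1,-0.44,0.16,0,0.117,1],[0.4,0.122,-0.554,0.198,0,0.145,1],[0.4,0.122,-0.554,0.198,0,0.145,1],[0.4,0.122,-0.554,0.198,0,0.145,1]])

```text
clock: 33.22
tcp_pos: [527.7, -108.0, 285.1]
tcp_rot: [0.431, -0.302, 0.835, 0.162]
force: [0.3, -0.9, -3.5]
grip_width: 59.3
grasp_force: 50.2
```

```bash
python3 -c "
from pl import *
show()
plan((465.8,-221.8,260),20,35,1)
"
```

```text
33.23 j [-0.83, 0.12, -0.47, 0.94, 0.96, -1.5] p [527.7, -108.0, 285.1] f [0.33, -0.85, -3.54] w 59.3 50.2
d [0.448, -0.237, -0.422] w [0.186, -0.003, 0.123]
```

apply_moves(increments=[[0.06,-0.03,-0.05,0.03,0,0.02,1],[0.15,-0.08,-0.14,0.065,0,0.043,1],[0.26,-0.14,-0.24,0.11,0,0.073,1],[0.36,-0.19,-0.34,0.15,0,0.1,1],[0.448,-0.237,-0.422,0.186,-0.003,0.123,1],[0.448,-0.237,-0.422,0.186,-0.003,0.123,1],[0.448,-0.237,-0.422,0.186,-0.003,0.123,1]])

```text
clock: 34.1
tcp_pos: [466.3, -221.3, 260.7]
tcp_rot: [0.455, -0.155, 0.873, 0.08]
force: [0.0, -0.2, -3.3]
grip_width: 59.0
grasp_force: 50.2
```

```bash
python3 chk.py 447 -229 177 t8; python3 -c "
from pl import *
plan((465.8,-221.8,115),20,35,1)
plan((465.8,-221.8,98),20,35,1)
"
```

```text
34.1 j [-1.1, 0.02, -0.65, 0.73, 0.95, -1.37] p [466.3, -221.3, 260.7] f [0.04, -0.19, -3.34] w 59.0 50.2
fit [ 447.7 -229.5] 171.9
d [0.6, -0.001, 0.414] w [0.001, 0.001, 0.001]
d [0.669, -0.001, 0.463] w [0.001, 0.001, 0.001]
```

Held pot fits within 1 mm of the slate centre. Lowering.

apply_moves(increments=[[0.1,0,0.07,0,0,0,1],[0.25,0,0.17,0,0,0,1],[0.4,0,0.275,0,0,0,1],[0.53,0,0.365,0,0,0,1],[0.6,0,0.414,0,0,0,1],[0.64,0,0.442,0,0,0,1],[0.665,0,0.46,0,0,0,1],[0.665,0,0.46,0,0,0,1]])

```text
clock: 35.15
tcp_pos: [465.5, -222.5, 99.1]
tcp_rot: [0.456, -0.154, 0.873, 0.08]
force: [-0.1, -0.3, -3.2]
grip_width: 59.3
grasp_force: 50.2
```

apply_moves(increments=[[0.004,0,0.003,0,0,0,1],[0.008,0,0.006,0,0,0,1],[0.012,0,0.0085,0,0,0,1],[0.012,0,0.0085,0,0,0,1]])

```text
clock: 35.65
tcp_pos: [465.2, -222.5, 96.1]
tcp_rot: [0.455, -0.154, 0.873, 0.08]
force: [0.8, 0.1, -3.7]
grip_width: 59.3
grasp_force: 50.2
```

apply_moves(increments=[[0.004,0,0.003,0,0,0,1],[0.008,0,0.006,0,0,0,1],[0.008,0,0.006,0,0,0,1]])

```text
clock: 36.02
tcp_pos: [465.2, -222.3, 93.9]
tcp_rot: [0.455, -0.154, 0.873, 0.08]
force: [0.6, 0.2, -3.9]
grip_width: 59.1
grasp_force: 50.2
```

apply_moves(increments=[[0.004,0,0.003,0,0,0,1],[0.006,0,0.0045,0,0,0,1],[0.006,0,0.0045,0,0,0,1]])

```text
clock: 36.4
tcp_pos: [465.6, -222.3, 93.0]
tcp_rot: [0.456, -0.154, 0.873, 0.08]
force: [-0.7, 1.4, 0.8]
grip_width: 59.0
grasp_force: 50.3
```

Contact as predicted. Now release and retreat.

apply_moves(increments=[[0,0,0,0,0,0,-0.4],[0,0,0,0,0,0,-0.45],[0,0,0,0,0,0,-0.6],[0,0,0,0,0,0,-0.8],[0,0,0,0,0,0,-1],[0,0,0,0,0,0,-1],[0,0,0,0,0,0,-1]])

```text
clock: 37.28
tcp_pos: [465.4, -222.4, 92.5]
tcp_rot: [0.455, -0.154, 0.873, 0.08]
force: [-0.1, -1.2, -1.1]
grip_width: 85.5
grasp_force: 0.0
```

apply_moves(increments=[[0,0,-0.08,0,0,0,-1],[0,0,-0.25,0,0,0,-1],[0,0,-0.45,0,0,0,-1],[-0.1,0,-0.6,0,0,0,-1],[-0.3,0,-0.65,0,0,0,-1],[-0.4,0,-0.65,0,0,0,-1],[-0.4,0,-0.65,0,0,0,-1],[-0.4,0,-0.65,0,0,0,-1]])

```text
clock: 38.28
tcp_pos: [407.8, -242.5, 231.6]
tcp_rot: [0.455, -0.154, 0.873, 0.08]
force: [0.0, 0.1, -0.7]
grip_width: 85.8
grasp_force: 0.0
```

```bash
python3 chk.py 447 -229 10 t9; python3 - <<'E'
from pl import *
im=cv2.cvtColor(manip.read_camera('scene'),cv2.COLOR_RGB2BGR)
S=3.5;v0,u0=80,140
x=cv2.resize(im[v0:v0+170,u0:u0+200],None,fx=S,fy=S,interpolation=cv2.INTER_CUBIC)
for c,r,z in(((616.3,-241.5),31,164),((446.8,-228.7),31,120),((446.8,-228.7),20,10)):
    q=((proj('scene',circ(c,r,z))-[u0,v0]+.5)*S).astype(np.int32);cv2.polylines(x,[q],True,(0,0,255),1)
cv2.imwrite('pics/s4.png',x)
E
```

```text
38.27 j [-1.27, 0.09, -0.66, 0.89, 0.96, -1.65] p [407.8, -242.5, 231.6] f [0.04, 0.06, -0.74] w 85.8 0.0
fit [ 445.5 -227.6] 50.0
```

View pics/s4.png

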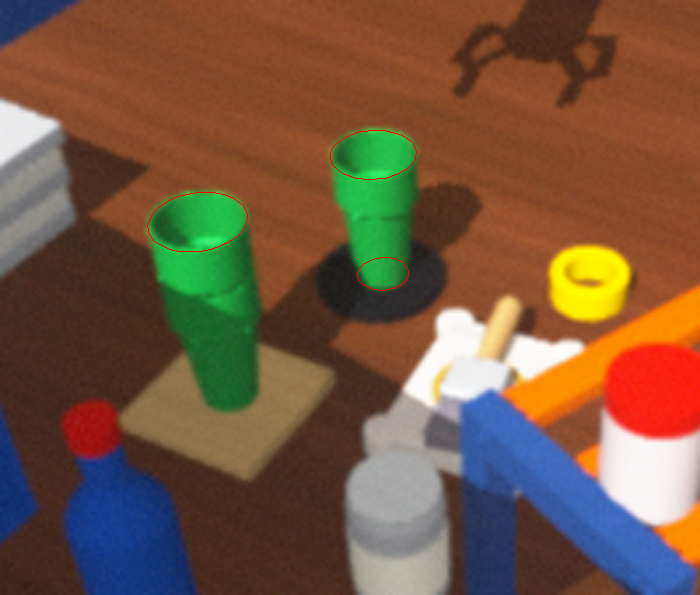

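The weighted pot stands upright on the slate (rim at (373,155) on the prediction), and the nested pair on the board also matches its prediction (rim at (198,222)). The tin, tape, brush and spray bottle in view look untouched. Handing in.

```bash
python3 -c "
from station import manip
print(manip.finish_job())"
```

```text
the job is handed in; nothing more can be done
None
```

I handed the job in at about 38 s of the 72 s allowed: the weighted pot (about 3.9 N when lifted) stands on the slate within about 2 mm of its centre, and the two plain pots are nested upright on the board; `finish_job` returned no verdict, so this rests on my last camera check.

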